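# Shut and latch the packed toy box

## Task

One of the two wooden boxes has a toy locomotive in it; the other is empty. With light pushes of the fingertips, push the packed box's sliding lid fully home, and then swing that box's wooden turn-latch square across behind the lid's end, so that the lid cannot slide out. Do not grip or lift anything, leave the empty box's lid and latch as they are, and do not disturb the locomotive or the other things on the table.

Things in the scene. Friction and masses are not known exactly. Their poses are not given: they have to be found in the camera images.
- packed: The box to close, holding the locomotive; on the robot's left or right: plywood, 160 mm long (x -80 to +80), 90 wide (y -45 to +45), 84 high, fixed; origin under its centre at table height. Its -x end faces roughly the robot (turned up to 0.35 rad); the lid slides out over that end, so the gap is at +x. 
- packed_lid (a joint): How far the packed box's lid is slid out, in m: 0 = fully shut, up to 0.11; starts at 0.06 to 0.10. The lid is a board 155 x 70 x 10 mm in grooves along the box's x axis (top 80 mm, underside 70 mm above the table) and slides out towards box -x. Friction about 1.5 N, hard stop at 0, stays where it is left.
- packed_lid_end (a point): Middle of the end edge of the packed box's lid, the edge that sticks out on the robot's side, 75 mm above the table; push here along box +x. Axes as the box's. Shut, this point is at box x -83 mm, y 0.
- packed_latch (a joint): Angle of the packed box's latch in rad, about the vertical (counter-clockwise from above is positive). At 0 it points along box -x, beside the lid's path; negative is swung outwards, away from the lid (starts at -0.8 to 0); 1.571 (a hard stop) is square across behind the lid's end, pointing along box -y. It stays where it is left; friction about 0.04 N m.
- packed_latch_pivot (a point): Pivot of the packed box's latch, at box x -95, y +55 mm, 67 mm above the table. The latch is a dark wooden bar 14 mm wide, 24 mm tall (55 to 79 mm above the table), reaching 72 mm from the pivot, with a round 20 mm boss at the pivot. Axes turn with the latch; the bar lies along the point's -x.
- packed_latch_tip (a point): End of that latch bar, 72 mm from the pivot, at mid-height, 67 mm above the table. Under the latch, a solid step block 50 mm high stands against the box's -x end (box x -116 to -80, y -48 to +68 mm).
- loco: The wooden toy locomotive inside the packed box, 110 mm long, 50 mm wide, 55 mm high, origin under its centre; it is clear of the lid and stays where it is.
- spare: The empty box, to be left as it is, same make and size as the packed box: plywood, 160 mm long (x -80 to +80), 90 wide (y -45 to +45), 84 high, fixed; origin under its centre at table height. Its -x end faces roughly the robot (turned up to 0.35 rad); the lid slides out over that end, so the gap is at +x. 
- spare_lid (a joint): How far the empty box's lid is slid out, in m, as for the packed box. Leave it.
- spare_latch (a joint): Angle of the empty box's latch, as for the packed box. Leave it.
- spare_lid_end (a point): Middle of the end edge of the empty box's lid.
- spare_latch_tip (a point): End of the empty box's latch bar.
- loco2: A second toy locomotive, same as the packed one, loose on the table beyond the boxes; leave it alone. Origin under its centre.
- wagon: A wooden covered wagon, 110 x 50 x 55 mm, loose on the table between the boxes; leave it alone. Origin under its centre.
- logwagon: A wooden log wagon, 110 x 50 x 37 mm, loose on the table to the left; leave it alone. Origin under its centre.
- glue: A white glue bottle, 52 mm across, 130 mm tall, loose on the table to the right; leave it alone. Origin under its centre.
- brush: A brush lying loose on the table to the left; leave it alone. Origin under its centre (handle along its -x).
- wheel1: A loose wooden wheel, 32 mm across, 10 mm thick, flat on the table in front of the boxes, between them; leave it alone. Origin under its centre.
- sander: A cork sanding block, 100 x 62 x 28 mm, loose on the table to the right; leave it alone. Origin under its centre.
Things that resemble listed ones, but are neither listed nor needed, are in the scene too. What is shaped like the loco but purple is not meant.

How it is judged (in metres and radians):
On the way, in this order (a step that is already met when the one before it is completed fails the run):
1. the packed box's lid is pushed fully home (value of joint packed_lid below 0.004 m), for 0.2 s.
2. the packed box's latch is swung square across behind the lid's end (value of joint packed_latch above 1.4 rad and value of joint packed_lid below 0.004 m), for 0.2 s.
At the end, for the whole second after the job is handed in: The packed box's lid is within 4 mm of fully shut, its latch stands at more than 1.4 rad (square across is 1.571) and is at rest, the locomotive is still in the box, and the empty box's lid (10 mm) and latch (15 mm) are where they were (all of step 2 and velocity of joint packed_latch between -0.05 and 0.05 rad/s and z of loco in the frame of packed below 0.02 m and horizontal distance between loco and packed below 0.03 m and distance of spare_lid_end from where it was at the start of the episode below 0.01 m and distance of spare_latch_tip from where it was at the start of the episode below 0.015 m); the robot touches nothing.
It fails at once if the latch is swung in while the lid still stands out (it would foul the lid) (value of joint packed_latch above 0.35 rad and value of joint packed_lid above 0.012 m).
It fails at once if the empty box's lid is moved by more than 10 mm or its latch tip by more than 15 mm (distance of spare_lid_end from where it was at the start of the episode above 0.01 m or distance of spare_latch_tip from where it was at the start of the episode above 0.015 m).
It fails at once if the lid or the latch is gripped or rammed (more than 40 N) (contact force between the fingers and packed_lid above 40 N or contact force between the fingers and packed_latch above 40 N).
It fails at once if the packed locomotive is lifted or shifted by more than 25 mm (distance of loco from where it was at the start of the episode above 0.025 m).
It fails at once if another loose thing on the table (toy, wheel, bottle, brush, sanding block) is moved by more than 20 mm (distance of any of loco2, wagon, logwagon, glue, brush, wheel1, sander from where it was at the start of the episode above 0.02 m).
It also fails if it takes over 48 s, if anything falls off the work surface, if the arm or the gripper's body presses on something with over 40 N, if the wrist force passes 120 N, or if a joint passes its speed limit or range.

## Robot

A 6-joint arm with a two-finger parallel gripper is mounted at the origin on the work surface. World frame = base frame: x ahead of the robot, y to its left, z up, the work surface at z = 0. Lengths are in mm, angles in rad, forces in N, time in s.
With the tool pointing down it reaches from about 400 to 925 mm from the base axis. Payload 12.5 kg.
Tool frame: the origin (TCP) lies midway between the tips of the shut fingers; the grasp point (between the pads) lies 19 mm behind it (env.pinch_z is the z of the grasp point in the tool frame, in mm); z points along the fingers, y is the line along which they close (so a half turn about z gives the same grasp; the last joint's range is limited). The gripper opens to 95 mm and grips with 3 to 60 N. Pads are 20 mm wide; open, the fingers measure 119 mm over their backs; the gripper's body (75 mm by 180 mm) begins 59 mm behind the grasp point.
Start: joints at [-1.21, 0.491, 1.559, -0, 1.092, -0.106], TCP at [281.294, -558.14, 214.661] pointing down, gripper open.
Joint ranges: [-3.1, 3.1], [-0.84, 2.19], [0.05, 2.79], [-1.13, 4.28], [0.06, 2.93], [-2.69, 2.69]. Speed limits (rad/s): [2.22, 2.22, 2.79, 3.14, 3.14, 3.14].

## Interface

Orientations are given as [roll, pitch, yaw] about the fixed x, y, z axes, in that order (R = Rz(yaw) Ry(pitch) Rx(roll)).
In Python, from cell import env, eyes gives the robot as it stands.
- The arm moves only by the shell command python3 -m inch 'ROWS'. ROWS is JSON, a list of rows, each a list of 3 entries, a list of its own where there are three numbers: the shift along the tool's x, y, z in units of 60 mm (1.0 is 60 mm), then the turn about the tool's z in units of 5 degrees (1.0 is 5 degrees), then the closure, from -1 (fully open) to 1 (shut). In form: [[[tx, ty, tz], turn, claw], ...]. A call has exactly 10 rows; each row shifts and turns the commanded pose from where the row before left it, along the tool's axes as they then stand; what a row does not reach is not made up. A row lasts 1/8 s, in which the tool goes at most 62.5 mm and 10.7 degrees, less where a joint would pass 70% of its speed; a pose out of reach is approached as far as the arm can. A call is refused whole if a number of a shift passes 1 or a number of a turn 1, either way. A call with a gripper value outside its range is refused whole. The fingers move at their own pace and stop on an object; the grip force is fixed at half the most. Time passes only in rows, so rows that do not move let the fingers close, or fill a call up. It gives the time, the measured TCP pose, the force, the opening and the grip force at its end, in the units of the state.
- env.state(): the state, without advancing time (a new reading comes with each control period).
- eyes.read_camera(name): name is "side" or "top"; returns a dict with "pixels" (480x640x3 uint8, red, green, blue), "fx", "fy", "cx", "cy" (pixels), "extrinsics" (4x4, takes a point from world to camera coordinates). Camera axes: x right, y down, z forward; pixel columns grow to the right and rows downward; lengths in mm; the calibration is good to about 2 mm. A picture is of the moment at which its call begins. There is no depth.
- env.job_done(): hands the job in; it is judged then, once.
Trained networks look in a picture, given as the dict that the camera call returned (one of the last four; its "shot" number tells which), for a name from the list of things; names that differ only in an ending like _2 or _b are one class to them, and where a whole thing is asked for, a point or a joint stands for the part that bears it (a point fixed in the world has none). Each returns a list of dicts, best first, with "score" (0 to 1); they miss things now and then, are a little off and sometimes report something else, mostly with a low value. They report only what shows in the picture. A call takes as long as a camera call. They do not tell look-alikes from the thing itself.
- eyes.boxes_of(name, picture): "centre" ([row, column] in pixels, amid what is visible of it).
- eyes.cut_out(name, picture): "mask" (480x640 bool, what is visible of it) and "centre" ([row, column] in pixels, amid what is visible of it).
- eyes.spot_point(name, picture): "centre" ([row, column] in pixels: a listed point, or the origin of a listed thing).
The state is a dict: "t": time; "joints": joint angles; "qvel": joint speeds; "tau": joint torques, N m; "eef_pos": TCP position; "tcp_rot": TCP orientation; "ft_force": force on the tool from outside, world axes, zero at the start; "moment": the same for the moment, N m; "opening": opening from 0.0 (shut) to 1.0 (fully open); "grip_force": force on a finger pad.
Only numpy, scipy, OpenCV 4.12 (cv2) and the standard library are available. Lean on these libraries where they do the work, as an engineer would, in place of code of your own. Each camera call takes 0.05 s, during which the arm holds its last target. There are 200 camera calls.

## Working session

There is one attempt and no reset: what is moved stays moved. The work goes in short steps, Python scripts to look and compute and a shell command to move; the robot and the scene stay as the last step left them, time stands still between calls to the robot, and variables do not carry over. Pictures are saved under pics/ and viewed, at most 10 in all, crops included, and the job is handed in when it is done.

```bash
mkdir -p pics; ls; cat > h.py <<'E'
import numpy as np, cv2
from cell import env, eyes
def ray(p,rc,z):
    E=np.array(p["extrinsics"]);R=E[:3,:3];t=E[:3,3];c=-R.T@t
    d=R.T@np.array([(rc[1]-p["cx"])/p["fx"],(rc[0]-p["cy"])/p["fy"],1])
    return c+d*(z-c[2])/d[2]
def proj(p,X):
    E=np.array(p["extrinsics"]);q=E[:3,:3]@np.array(X)+E[:3,3]
    return [q[1]/q[2]*p["fy"]+p["cy"],q[0]/q[2]*p["fx"]+p["cx"]]
E
python3 - <<'E'
from h import *
for n in("top","side"):
    p=eyes.read_camera(n);cv2.imwrite(f"pics/{n}0.png",p["pixels"][:,:,::-1])
    E=np.array(p["extrinsics"]);print(n,p["fx"],-E[:3,:3].T@E[:3,3])
    for o,z in(("packed",0),("spare",0),("packed_lid_end",75),("spare_lid_end",75),("packed_latch_pivot",67),("packed_latch_tip",67),("spare_latch_tip",67),("loco",0),("wheel1",0),("wagon",0),("glue",0)):
        for r in eyes.spot_point(o,p)[:3]:
            print(o,round(r["score"],2),np.round(r["centre"]),np.round(ray(p,r["centre"],z)))
E
```

```text
pics
top 604.9319474517939 [ 258.7437383    11.15291472 1664.17576728]
packed 0.97 [222. 245.] [641. 221.   0.]
spare 0.96 [235. 387.] [ 606. -178.    0.]
packed_lid_end 0.69 [283. 257.] [457. 175.  75.]
spare_lid_end 0.64 [296. 491.] [ 430. -444.   75.]
spare_lid_end 0.62 [290. 403.] [ 443. -211.   75.]
spare_lid_end 0.55 [303. 143.] [402. 471.  75.]
packed_latch_pivot 0.49 [257. 235.] [528. 236.  67.]
packed_latch_tip 0.67 [280. 222.] [467. 268.  67.]
packed_latch_tip 0.53 [240. 152.] [574. 459.  67.]
packed_latch_tip 0.16 [303. 145.] [404. 469.  67.]
spare_latch_tip 0.58 [290. 367.] [ 443. -116.   67.]
loco 0.79 [330. 357.] [342. -94.   0.]
loco 0.73 [278. 223.] [481. 277.   0.]
loco 0.66 [223. 249.] [637. 210.   0.]
wheel1 0.54 [224. 247.] [633. 216.   0.]
wheel1 0.45 [286. 320.] [460.   9.   0.]
wagon 0.82 [215. 324.] [663.  -1.   0.]
wagon 0.42 [297. 491.] [ 433. -463.    0.]
glue 0.74 [236. 500.] [ 606. -496.    0.]
side 528.183527634115 [-120.70097852  974.51903854 1065.51931293]
packed 0.66 [288. 264.] [635. 214.   0.]
spare 0.65 [222. 351.] [ 604. -182.    0.]
packed_lid_end 0.66 [286. 323.] [460. 175.  75.]
spare_lid_end 0.61 [217. 399.] [ 445. -207.   75.]
packed_latch_pivot 0.76 [292. 286.] [532. 240.  67.]
packed_latch_pivot 0.37 [284. 267.] [592. 246.  67.]
packed_latch_pivot 0.25 [400. 264.] [367. 522.  67.]
packed_latch_tip 0.58 [308. 300.] [467. 265.  67.]
spare_latch_tip 0.58 [234. 386.] [ 438. -119.   67.]
loco 0.84 [270. 406.] [344. -83.   0.]
loco 0.58 [284. 269.] [635. 195.   0.]
loco 0.58 [228. 268.] [803.  -1.   0.]
wheel1 0.61 [268. 357.] [466.  -9.   0.]
wagon 0.87 [240. 300.] [683. -10.   0.]
glue 0.63 [178. 402.] [ 591. -504.    0.]
```

```bash
python3 - <<'E'
import cv2
a=cv2.imread("pics/top0.png")[180:350,180:420];cv2.imwrite("pics/c1.png",cv2.resize(a,None,fx=3.3,fy=3.3,interpolation=2))
E
```

```text
(no output)
```

View pics/c1.png

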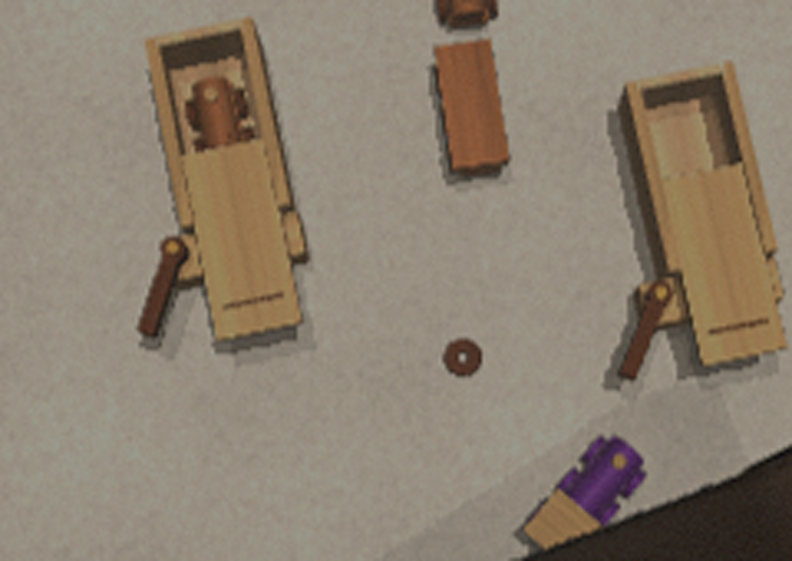

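View pics/side0.png

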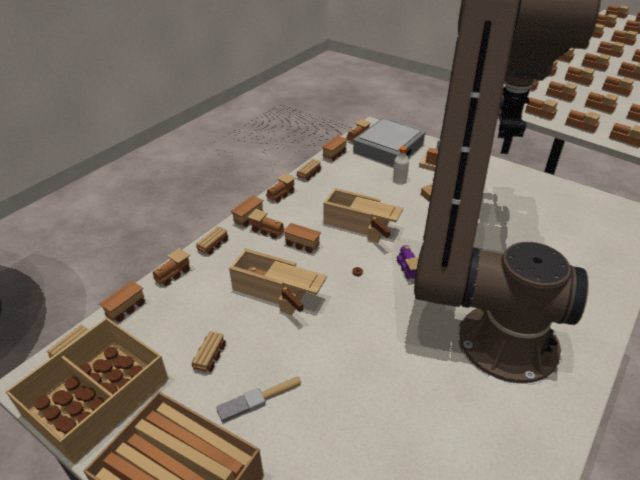

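The packed box is the left one: its loco shows at crop (217,110). The lid's end edge runs from crop (217,338) to (300,318), and the latch runs from the pivot at (173,246) to the tip at (148,333), swung outwards. The side view confirms this, with lid end near (323,286) and latch near (290,300).

```bash
python3 - <<'E'
from h import *
from scipy.optimize import least_squares as L
T=eyes.read_camera("top");S=eyes.read_camera("side")
cr=lambda x,y:[(y+.5)/3.3+179.5,(x+.5)/3.3+179.5]
def fun(v,full=False):
    x,y,a,d,th=v[0],v[1],v[2],v[3],v[4]
    c,s=np.cos(a),np.sin(a)
    W=lambda bx,by,z:[x+c*bx-s*by,y+s*bx+c*by,z]
    tip=lambda r,z:W(-95-r*np.cos(th),55-r*np.sin(th),z)
    O=[(T,cr(148,40),W(80,45,84)),(T,cr(253,18),W(80,-45,84)),(T,cr(216,338),W(-83-d,35,80)),(T,cr(300,318),W(-83-d,-35,80)),
     (T,cr(173,246),W(-95,55,79)),(T,cr(148,333),tip(72,79))]
    for P,n in((T,"T"),(S,"S")):
        for o,X in(("packed",W(0,0,0)),("packed_lid_end",W(-83-d,0,75)),("packed_latch_pivot",W(-95,55,67)),("packed_latch_tip",tip(72,67))):
            O.append((P,D[n,o],X))
    r=np.array([np.subtract(proj(P,X),m) for P,m,X in O])
    if full: print(np.round(r,1).tolist());print("lid",W(-83-d,0,75),"piv",W(-95,55,67),"tip",tip(72,67))
    return r.ravel()
D={(n,o):eyes.spot_point(o,P)[0]["centre"] for P,n in((T,"T"),(S,"S")) for o in("packed","packed_lid_end","packed_latch_pivot","packed_latch_tip")}
f=L(fun,[638,217,.23,90,-.5],loss="soft_l1",x_scale=[1,1,.01,1,.01]);fun(f.x,True);print(f.x.tolist())
s=env.state();print(s["eef_pos"],s["tcp_rot"],s["ft_force"],env.pinch_z)
E
```

```text
Traceback (most recent call last):
IndexError: list index out of range
```

```bash
cat > fit.py <<'E'
from h import *
from scipy.optimize import least_squares as L
T=eyes.read_camera("top");S=eyes.read_camera("side")
cr=lambda x,y:[(y+.5)/3.3+179.5,(x+.5)/3.3+179.5]
D={(n,o):eyes.spot_point(o,P) for P,n in((T,"T"),(S,"S")) for o in("packed","packed_lid_end","packed_latch_pivot","packed_latch_tip")}
def fun(v,full=False):
    x,y,a,d,th=v
    c,s=np.cos(a),np.sin(a)
    W=lambda bx,by,z:[x+c*bx-s*by,y+s*bx+c*by,z]
    tip=lambda r,z:W(-95-r*np.cos(th),55-r*np.sin(th),z)
    O=[(T,cr(148,40),W(80,45,84)),(T,cr(253,18),W(80,-45,84)),(T,cr(216,338),W(-83-d,35,80)),(T,cr(300,318),W(-83-d,-35,80)),
     (T,cr(173,246),W(-95,55,79)),(T,cr(148,333),tip(72,79))]
    for P,n in((T,"T"),(S,"S")):
        for o,X in(("packed",W(0,0,0)),("packed_lid_end",W(-83-d,0,75)),("packed_latch_pivot",W(-95,55,67)),("packed_latch_tip",tip(72,67))):
            if D[n,o]: O.append((P,D[n,o][0]["centre"],X))
    r=np.array([np.subtract(proj(P,X),m) for P,m,X in O])
    if full: print(np.round(r,1).tolist());print("lid",W(-83-d,0,75),"piv",W(-95,55,67),"tip",tip(72,67))
    return r.ravel()
f=L(fun,[638,217,.23,90,-.5],loss="soft_l1",x_scale=[1,1,.01,1,.01]);fun(f.x,True);print(f.x.tolist())
s=env.state();print(s["eef_pos"],s["tcp_rot"],s["ft_force"],env.pinch_z)
E
python3 fit.py
```

```text
[[-0.4, -1.1], [-0.3, -0.2], [0.4, -0.9], [1.1, -0.3], [0.7, -0.7], [1.2, 6.6], [-0.3, 2.5], [-1.6, 2.2], [-1.1, -2.8], [-12.4, -259.8], [-1.9, 2.3], [-2.1, 0.0], [1.6, 1.6]]
lid [np.float64(465.8696491831879), np.float64(173.427626518446), 75] piv [np.float64(532.0471702651045), np.float64(244.06761393296273), 67] tip [np.float64(460.0726558292123), np.float64(242.15207961650123), 67]
[636.5497641783431, 210.46392566210875, 0.21367981234620864, 91.65219468709313, -0.18707202956962746]
[ 281.29570423 -558.13988458  214.66285853] [3.14149942e+00 7.79634919e-06 4.66796938e-01] [-0.44400195  0.4347374   0.29871586] -18.8
```

```bash
python3 -m inch '[[[0,0,0],1,1],[[0,0,0],1,1],[[0,0,0],0.9,1],[[0.8,0,0],0,1],[[0.8,0,0],0,1],[[0.8,0,0],0,1],[[0.8,0,0],0,1],[[0.8,0,0],0,1],[[0.8,0,0],0,1],[[0.1,-0.5,0],0,1]]'; python3 -m inch '[[[0,-0.8,0],0,1],[[0,-0.8,0],0,1],[[0,-0.8,0],0,1],[[0,-0.8,0],0,1],[[0,-0.8,0],0,1],[[0,-0.8,0],0,1],[[0,-0.8,0],0,1],[[0,-0.8,0],0,1],[[0,-0.8,0],0,1],[[0,-0.8,0],0,1]]'
```

```text
t: 3.45
eef_pos: [564.7, -465.8, 213.0]
tcp_rot: [-3.141, 0.0, 0.215]
ft_force: [0.6, 0.3, 0.3]
opening: 0.027
grip_force: 0.0
t: 4.7
eef_pos: [460.0, 4.0, 214.8]
tcp_rot: [3.141, -0.001, 0.214]
ft_force: [0.1, -0.5, -0.4]
opening: 0.005
grip_force: 0.0
```

```bash
python3 -m inch '[[[0,-0.7,0],0,1],[[0,-0.7,0],0,1],[[0,-0.7,0],0,1],[[0,-0.63,0],0,1],[[0,0,0.6],0,1],[[0,0,0.6],0,1],[[0,0,0.6],0,1],[[0,0,0.5],0,1],[[0,0,0.28],0,1],[[0,0,0],0,1]]'; python3 - <<'E'
from h import *
p=eyes.read_camera("side");cv2.imwrite("pics/s1.png",cv2.resize(p["pixels"][220:350,220:380,::-1],None,fx=4.5,fy=4.5,interpolation=2))
E
```

```text
t: 5.95
eef_pos: [425.3, 162.6, 59.0]
tcp_rot: [3.141, 0.002, 0.214]
ft_force: [0.0, -0.4, 0.5]
opening: 0.002
grip_force: 0.0
```

View pics/s1.png

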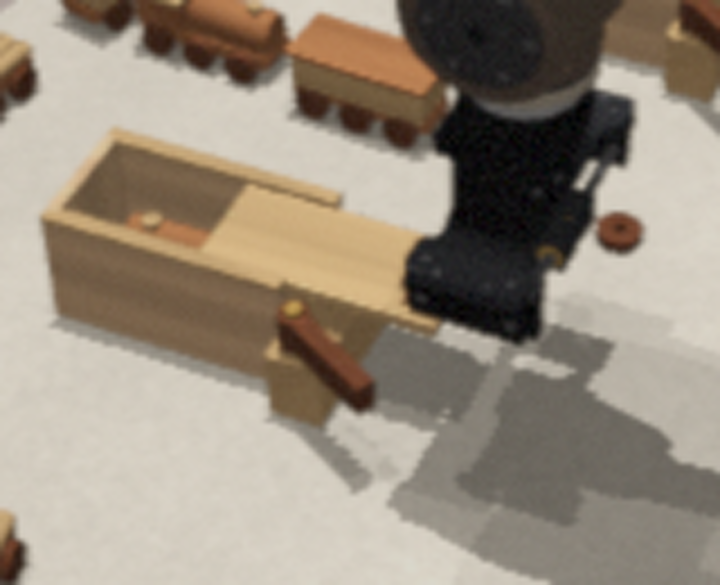

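The shut fingertips stand just short of the lid's end, centred on it. The latch at crop (330,355) is clear.

```bash
python3 -m inch '[[[0.15,0,0],0,1],[[0.15,0,0],0,1],[[0.15,0,0],0,1],[[0.15,0,0],0,1],[[0.15,0,0],0,1],[[0.15,0,0],0,1],[[0.15,0,0],0,1],[[0.15,0,0],0,1],[[0.15,0,0],0,1],[[0.15,0,0],0,1]]'; python3 -m inch '[[[0.05,0,0],0,1],[[0.05,0,0],0,1],[[0.05,0,0],0,1],[[0.05,0,0],0,1],[[0.05,0,0],0,1],[[0.03,0,0],0,1],[[0.03,0,0],0,1],[[0.03,0,0],0,1],[[0.03,0,0],0,1],[[0,0,0],0,1]]'
```

```text
t: 7.25
eef_pos: [514.2, 181.9, 59.7]
tcp_rot: [3.141, 0.0, 0.214]
ft_force: [-1.9, 1.7, -0.9]
opening: 0.003
grip_force: 0.9
t: 8.5
eef_pos: [535.7, 186.5, 59.9]
tcp_rot: [3.141, -0.001, 0.214]
ft_force: [-0.6, 0.5, -0.6]
opening: 0.007
grip_force: 0.1
```

```bash
python3 -m inch '[[[0.02,0,0],0,1],[[0.02,0,0],0,1],[[0.02,0,0],0,1],[[0.02,0,0],0,1],[[0.02,0,0],0,1],[[0,0,0],0,1],[[0,0,0],0,1],[[0,0,0],0,1],[[0,0,0],0,1],[[0,0,0],0,1]]'
```

```text
t: 9.75
eef_pos: [541.3, 187.7, 59.8]
tcp_rot: [3.141, -0.0, 0.214]
ft_force: [-0.6, -0.0, -0.4]
opening: 0.004
grip_force: 0.0
```

```bash
python3 - <<'E'
from h import *
p=eyes.read_camera("top");a=p["pixels"][:,:,::-1]
cv2.imwrite("pics/t2.png",cv2.resize(a[180:310,180:340],None,fx=4.5,fy=4.5,interpolation=2))
p=eyes.read_camera("side");cv2.imwrite("pics/s2.png",cv2.resize(p["pixels"][240:330,220:340,::-1],None,fx=6,fy=6,interpolation=2))
E
```

```text
(no output)
```

View pics/s2.png

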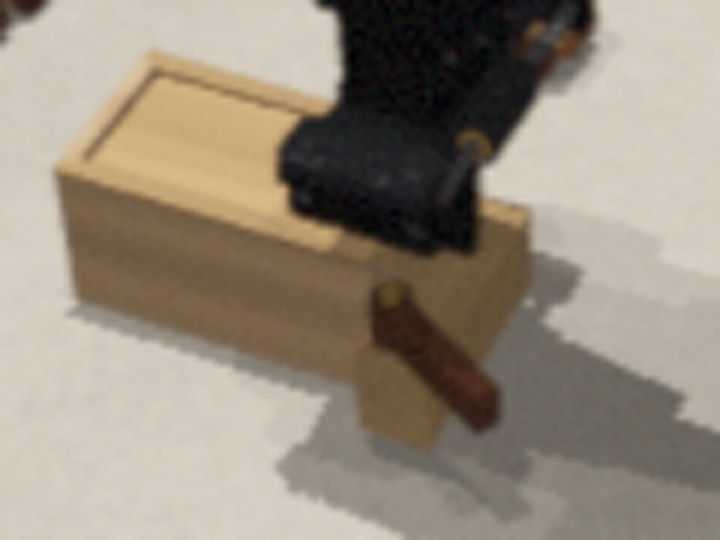

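The gap at the far end (crop 90,160 to 160,75) is nearly closed. I'll creep on until the stop is felt.

```bash
python3 -m inch '[[[0.02,0,0],0,1],[[0.02,0,0],0,1],[[0.02,0,0],0,1],[[0.01,0,0],0,1],[[0.01,0,0],0,1],[[0,0,0],0,1],[[0,0,0],0,1],[[0,0,0],0,1],[[0,0,0],0,1],[[0,0,0],0,1]]'
```

```text
t: 11.1
eef_pos: [543.7, 188.3, 59.7]
tcp_rot: [3.141, 0.005, 0.214]
ft_force: [-11.8, -3.9, 8.2]
opening: -0.004
grip_force: 6.0
```

```bash
python3 -m inch '[[[-0.1,0,0],0,1],[[-0.4,0,0],0,1],[[0,0,-0.5],0,1],[[0,0,-0.6],0,1],[[0,-0.6,0],0,1],[[0.08,-0.7,0],0,1],[[0,-0.65,0],0,1],[[0,0,0],0,1],[[0,0,0],0,1],[[0,0,0],0,1]]'; python3 - <<'E'
from h import *
p=eyes.read_camera("top");a=cv2.resize(p["pixels"][180:310,180:340,::-1],None,fx=4.5,fy=4.5,interpolation=2)
p=eyes.read_camera("side");b=cv2.resize(p["pixels"][240:370,220:340,::-1],None,fx=4.5,fy=4.5,interpolation=2)
cv2.imwrite("pics/ts3.png",cv2.resize(np.hstack([a,b]),None,fx=.63,fy=.63,interpolation=3))
for o,z in(("packed_lid_end",75),("packed_latch_tip",67),("packed_latch_pivot",67)):
    for r in eyes.spot_point(o,p)[:2]: print(o,round(r["score"],2),np.round(r["centre"]),np.round(ray(p,r["centre"],z)))
E
```

```text
t: 12.35
eef_pos: [496.8, 296.8, 125.8]
tcp_rot: [3.141, -0.0, 0.213]
ft_force: [-0.5, -0.2, -0.3]
opening: 0.003
grip_force: 0.0
packed_latch_tip 0.53 [308. 302.] [463. 263.  67.]
packed_latch_pivot 0.71 [292. 284.] [535. 245.  67.]
```

View pics/ts3.png

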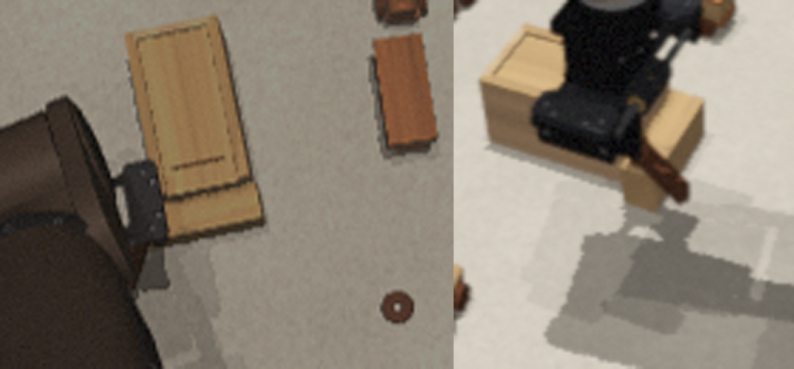

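The top view (left half) shows the lid shut flush, with an even frame all round it (127,35 to 250,190). The side view shows the latch still swung outwards at (665,175).

```bash
python3 -m inch '[[[0,0,0.55],0,1],[[0,0,0.55],0,1],[[0,0,0],0,1],[[-0.06,0.12,0],0,1],[[-0.06,0.12,0],0,1],[[-0.11,0.14,0],0,1],[[-0.11,0.14,0],0,1],[[-0.11,0.14,0],0,1],[[-0.04,0.15,0],0,1],[[-0.04,0.15,0],0,1]]'
```

```text
t: 13.85
eef_pos: [477.7, 234.2, 59.9]
tcp_rot: [-3.142, -0.0, 0.214]
ft_force: [-0.1, 2.1, -0.3]
opening: 0.006
grip_force: 0.9
```

```bash
python3 -m inch '[[[0.03,0.17,0],0,1],[[0.03,0.17,0],0,1],[[0.11,0.16,0],0,1],[[0.11,0.16,0],0,1],[[0.1,0.06,0],0,1],[[0.1,0.06,0],0,1],[[0.06,0.03,0],0,1],[[0,0,0],0,1],[[0,0,0],0,1],[[0,0,0],0,1]]'; python3 - <<'E'
from h import *
p=eyes.read_camera("side");cv2.imwrite("pics/s4.png",cv2.resize(p["pixels"][240:370,220:340,::-1],None,fx=4.5,fy=4.5,interpolation=2))
d=np.array(env.state()["eef_pos"])[:2]-[636.5,210.5];print(d@[.977,.212],d@[-.212,.977])
E
```

```text
t: 15.1
eef_pos: [519.5, 194.2, 59.8]
tcp_rot: [3.141, -0.0, 0.214]
ft_force: [-0.3, 0.1, -0.3]
opening: 0.008
grip_force: 0.0
-117.77773656532615 8.861736818525829
```

View pics/s4.png

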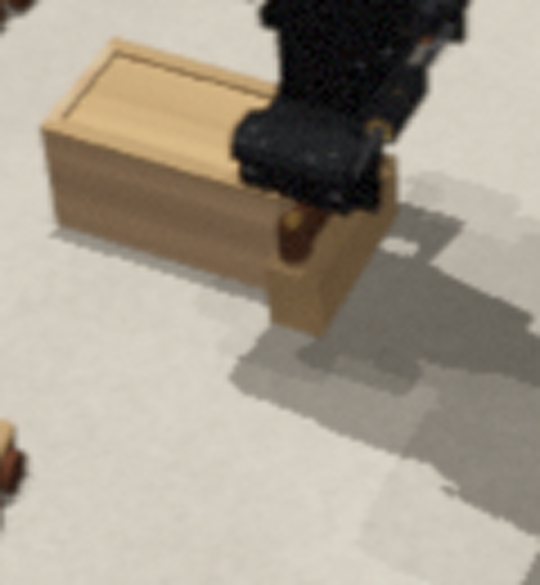

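The latch (300,225) now points across under the fingers. I'll creep to its stop.

```bash
python3 -m inch '[[[0.02,0.01,0],0,1],[[0.02,0.01,0],0,1],[[0.02,0.01,0],0,1],[[0.01,0,0],0,1],[[0.01,0,0],0,1],[[0,0,0],0,1],[[0,0,0],0,1],[[0,0,0],0,1],[[0,0,0],0,1],[[0,0,0],0,1]]'
```

```text
t: 16.4
eef_pos: [523.3, 193.1, 59.6]
tcp_rot: [3.141, 0.003, 0.214]
ft_force: [-8.0, -1.3, 4.2]
opening: 0.005
grip_force: 3.7
```

The 8 N reading is well above the latch's friction of about 0.8 N, so it is at the stop. I'll back off, rise and check.

```bash
python3 -m inch '[[[-0.1,0,0],0,1],[[-0.4,0,0],0,1],[[-0.3,0,0],0,1],[[0,0,-0.7],0,1],[[0,0,-0.8],0,1],[[0,0,-0.8],0,1],[[0,0.8,0],0,1],[[0,0.8,0],0,1],[[0,0.8,0],0,1],[[0,0.5,0],0,1]]'; python3 -m inch '[[[0,0.4,0],0,1],[[0,0,0],0,1],[[0,0,0],0,1],[[0,0,0],0,1],[[0,0,0],0,1],[[0,0,0],0,1],[[0,0,0],0,1],[[0,0,0],0,1],[[0,0,0],0,1],[[0,0,0],0,1]]'; python3 - <<'E'
from h import *
p=eyes.read_camera("top");a=cv2.resize(p["pixels"][180:310,180:340,::-1],None,fx=4.5,fy=4.5,interpolation=2)
for o,z in(("packed_lid_end",75),("packed_latch_tip",67),("packed_latch_pivot",67),("spare_latch_tip",67),("spare_lid_end",75)):
    for r in eyes.spot_point(o,p)[:2]: print(o,round(r["score"],2),np.round(r["centre"]),np.round(ray(p,r["centre"],z)))
p=eyes.read_camera("side");b=cv2.resize(p["pixels"][240:370,220:340,::-1],None,fx=4.5,fy=4.5,interpolation=2)
cv2.imwrite("pics/ts5.png",cv2.resize(np.hstack([a,b]),None,fx=.63,fy=.63,interpolation=3))
E
```

```text
t: 17.65
eef_pos: [515.1, 11.1, 198.0]
tcp_rot: [3.141, -0.001, 0.212]
ft_force: [0.1, -0.1, 0.8]
opening: 0.003
grip_force: 0.0
t: 18.9
eef_pos: [519.7, -10.4, 197.8]
tcp_rot: [3.141, -0.0, 0.214]
ft_force: [-0.5, 0.2, -0.3]
opening: 0.004
grip_force: 0.0
packed_lid_end 0.83 [246. 251.] [557. 193.  75.]
packed_lid_end 0.69 [174. 321.] [759.   8.  75.]
packed_latch_tip 0.68 [247. 260.] [557. 171.  67.]
packed_latch_pivot 0.7 [259. 236.] [522. 233.  67.]
spare_latch_tip 0.56 [294. 366.] [ 431. -115.   67.]
spare_lid_end 0.67 [287. 408.] [ 450. -226.   75.]
spare_lid_end 0.33 [292. 366.] [ 436. -114.   75.]
```

View pics/ts5.png

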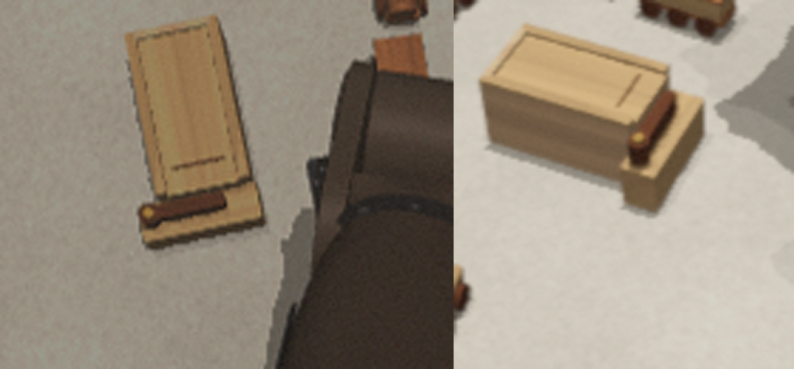

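The lid is flush, and the latch (150,213 to 225,200) lies square across behind its end, parallel to it. The arm is clear, at z 198.

```bash
python3 -c "
from cell import env
print(env.job_done())"
```

```text
the job is handed in; nothing more can be done
None
```

I pushed the packed (left) box's lid fully home and swung its latch square across behind it; the arm is clear, the empty box was left alone, and the job was handed in at about 19 s, with no verdict returned.

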